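Tip the slide box out of the packed bench file and stand it in the carry tray

ROBOT

A 7-joint arm with a two-finger parallel gripper is mounted at the origin on a cart in front of the work surface, level with it; the furniture and walls round the work are solid. World frame = base frame: x ahead of the robot, y to its left, z up, the work surface at z = 0. Lengths are in m, angles in rad, forces in N, time in s.
With the tool pointing down it reaches from about 0.4 to 0.85 m from the base axis. Payload 6.9 kg.
Tool frame: the origin (TCP) lies at the very end of the fingers, on their centre line; the grasp point (between the pads) lies arm.grasp_offset behind it (arm.grasp_offset is the distance from the TCP to the grasp point, in m); z points along the fingers, y is the line along which they close (so a half turn about z gives the same grasp; the last joint's range is limited). The gripper opens to 85 mm and grips with 20 to 120 N. Pads are 22 mm wide; open, the fingers measure 114 mm over their backs; the gripper's body (76 mm by 85 mm) begins 54 mm behind the grasp point. The pads swing forward as they close: fully open they stand 13 mm farther back than shut.
Start: joints at [1.323, 0.507, -0.238, 1.5, 0.126, 1.149, -0.155], TCP at [0.216, -0.587, 0.231] pointing down, gripper open.
Joint ranges: [-3.08, 3.08], [-0.24, 2.05], [-1.43, 1.35], [0, 2.5], [-1.52, 4.66], [0.17, 1.96], [-2.89, 2.89]. Speed limits (rad/s): [2.39, 2.39, 3.14, 3.14, 3.14, 3.14, 3.14].

INTERFACE

Orientations are given as a unit quaternion [w, x, y, z].
In Python, from plant import arm, jaws, planner, telemetry, viewer, ticket gives the robot as it stands. Calls block until the motion is done:
- arm.goto(position, orientation): joint-space move of the TCP to a pose.
- arm.move_l(position, feed=0.15, rotation=None, until_force=None): straight line of the TCP; rotation=None keeps the orientation; feed is the mean speed in m/s. With until_force (N) it stops when the force on the tool has changed by that much, and returns True; else False.
- arm.move_j(angles): joint-space move.
- jaws.gripper_open() and jaws.gripper_close(newtons=None): open the fingers fully, or close them until they stop; newtons is the grip in N (None keeps the last).
- arm.wait(seconds).
- planner.ik(position, orientation): joint angles nearest the present ones, or None.
- telemetry.state(): the state.
- viewer.grab_frame(name): name is "scene" or "top" or "wrist"; returns the picture (400x640x3 uint8, red, green, blue); there is no depth.
- viewer.camera_model(name): a dict with "K" (3x3 intrinsics, pixels), "rvec" (rotation vector, rad) and "tvec" (3), from world to camera coordinates, as OpenCV has them; the wrist camera has in their place "hand_eye" (4x4, takes a point from camera to tool coordinates, whose origin is the TCP and whose axes are the flange's). Camera axes: x right, y down, z forward; pixel columns grow to the right and rows downward; lengths in m; the calibration is good to about 2 mm. A picture is of the moment at which its call begins: read the wrist's pose just before it. camera_model takes no time and is no camera call.
A pose or a line that the arm cannot do raises arm.MotionError and nothing moves.
- ticket.close_job(): hands the job in; it is judged then, once.
The state is a dict: "t": time; "joints": joint angles; "joint_vel": joint speeds; "joint_torque": joint torques, N m; "tool_pos": TCP position; "orientation": TCP orientation; "contact_force": force on the tool from outside, world axes, zero at the start; "moment": the same for the moment, N m; "finger_gap": finger opening in m; "gripper_force": force on a finger pad.
Only numpy, scipy, OpenCV 4.12 (cv2) and the standard library are available. Lean on these libraries where they do the work, as an engineer would, in place of code of your own. Each camera call takes 0.05 s, during which the arm holds its last target. There are 200 camera calls.

TASK

Fetch the slide box (the hard plastic box with the metal clasp on its front) from the tightly packed row in the bench file: tip it forward by its top until it leans on the file's sloping front, then lift it out and stand it upright on its foot in the middle of the free half of the steel carry tray. There are glass slides inside, so set it down gently and never let it fall over; leave the other boxes standing in the row and do not shift or topple the bottles and flasks.

Things in the scene. Friction and masses are not known exactly. Their poses are not given: they have to be found in the camera images.
- slide_box: The slide box: grey hard plastic, 95 mm deep (x), 42 mm thick (y), 200 mm tall (z), about 0.42 kg, a seam down the middle of its front, a metal clasp near the top. Origin at its centre, half-way up (100 mm above its foot); z points to its top, -x out of its front. It stands in any of the row's five places, about 1 mm from its neighbours: fingers do not fit beside it until it is tipped
- slide_box_top (a point): Middle of the top of the slide box, axes as the box's. Its back (47.5 mm behind this point) is free above the file's low back. Pulled forward by the upper edge of its back it tips about the lower edge of its front, which the foot of the sloping front holds; past about 0.44 rad it falls on by itself and stays leaning at about 0.58 rad
- file_front (a point): Middle of the top edge of the sloping front panel of the bench file: a white sheet-metal trough (fixed) with five boxes packed in a row. x points from front to back, y along the row, z up. From this edge, 100 mm above the worktop, the panel slopes down and back, 0.576 rad from upright, 110 mm long, to its foot at the file's floor, 60 mm behind this edge and 8 mm above the worktop
- file_base (a point): Middle of the front edge of the bench file's base sheet, on the worktop; axes as file_front's. The row's centre line lies 118 mm behind it (109 mm behind file_front), the foot of the sloping front 69 mm behind it. The five boxes stand 43 mm apart along y, the third in the middle. The upright back of the file, just behind the boxes, is 120 mm high; the end cheeks are 100 to 120 mm high
- carton_1_top (a point): Middle of the top of a cardboard kit carton with tuck flap and no clasp, 95 x 42 x 200 mm, standing in the row; z up
- carton_2_top (a point): Middle of the top of a cardboard kit carton with tuck flap and no clasp, 95 x 42 x 200 mm, standing in the row; z up
- carton_3_top (a point): Middle of the top of a cardboard kit carton with tuck flap and no clasp, 95 x 42 x 200 mm, standing in the row; z up
- carton_4_top (a point): Middle of the top of a cardboard kit carton with tuck flap and no clasp, 95 x 42 x 200 mm, standing in the row; z up
- tray: Stainless carry tray (fixed), 150 mm (x) by 250 mm (y), rim 27 mm high, floor 3 mm above the worktop, a low wire handle at each end; origin at the middle of its underside, z up. Its +y half is free, the two bottles stand in its -y half
- tray_free (a point): Middle of the free half of the tray, on the tray's floor (3 mm above the worktop); axes as the tray's
- bottle_a_top (a point): Middle of the top of a small blue-capped bottle in the tray, 57 mm in diameter, 104 mm tall; z up
- bottle_b_top (a point): Middle of the top of the second small blue-capped bottle in the tray, same size; z up
- flask_a_top (a point): Middle of the top of a stoppered conical flask, 63 mm in diameter, 163 mm tall, on the worktop left of the bench file; z up
- flask_b_top (a point): Middle of the top of a stoppered conical flask, 63 mm in diameter, 137 mm tall, on the worktop behind the gap between bench file and tray; z up
Not all that is in view belongs to the job. Leave any purple look-alike of the part that bears carton_4_top alone.

How it is judged:
By the outcome, as a careful person would: the job done as asked, in the order asked, and still so for the second after the job is handed in, with the robot touching nothing.
It also fails if it takes over 59 s, if anything falls off the work surface, if the arm or the gripper's body presses on something with over 40 N, if the wrist force passes 120 N, or if a joint passes its speed limit or range.

## Working session

There is one attempt and no reset: what is moved stays moved. The work goes in short steps, each a Python script; the robot and the scene stay as the last script left them, time stands still between calls to the robot, and variables do not carry over. Pictures are saved under pics/ and viewed, at most 10 in all, crops included, and the job is handed in when it is done.

```bash
ls; mkdir -p pics; python3 - <<'E'
from plant import arm,jaws,planner,telemetry,viewer,ticket
import cv2,numpy as np
for n in("scene","top"):
    cv2.imwrite(f"pics/{n}0.png",viewer.grab_frame(n)[:,:,::-1])
    print(n,viewer.camera_model(n))
print(arm.grasp_offset,viewer.camera_model("wrist"),telemetry.state())
E
```

```text
pics
scene {'K': array([[362.98406969,   0.        , 322.95307207],
       [  0.        , 362.98406969, 198.50242511],
       [  0.        ,   0.        ,   1.        ]]), 'rvec': array([ 0.92697272, -2.47615668,  1.06346377]), 'tvec': array([0.44940462, 0.33573253, 1.03921942])}
top {'K': array([[485.55366106,   0.        , 321.78183366],
       [  0.        , 485.55366106, 205.29753345],
       [  0.        ,   0.        ,   1.        ]]), 'rvec': array([ 2.19309431, -2.13933282,  0.09941408]), 'tvec': array([0.03341992, 0.5453067 , 1.68108819])}
0.0187 {'K': array([[302.75905465,   0.        , 323.57166031],
       [  0.        , 302.75905465, 204.87226852],
       [  0.        ,   0.        ,   1.        ]]), 'hand_eye': array([[ 2.43807903e-04, -9.47225672e-01, -3.20567415e-01,
         8.26419292e-02],
       [ 9.99999610e-01,  5.03200158e-04, -7.26325537e-04,
         4.36858565e-04],
       [ 8.49303769e-04, -3.20567113e-01,  9.47225424e-01,
        -1.42077825e-01],
       [ 0.00000000e+00,  0.00000000e+00,  0.00000000e+00,
         1.00000000e+00]])} {'t': 0.1, 'joints': array([ 1.32353244,  0.50830773, -0.23751606,  1.50103507,  0.12569458,
        1.1489058 , -0.15477667]), 'joint_vel': array([-0.00092984, -0.00400877, -0.0008576 , -0.00289584,  0.00010433,
       -0.00192333,  0.00094095]), 'joint_torque': array([-5.61715642e-03, -6.21838903e+01, -2.19447747e+00, -2.50202125e+01,
        1.26457354e-02,  7.78622139e-03, -7.88972386e-06]), 'tool_pos': array([ 0.21570057, -0.58611444,  0.2304818 ]), 'orientation': array([-8.18977639e-04,  9.84482930e-01,  1.75478389e-01, -1.59741532e-04]), 'contact_force': array([ 0.08304644, -1.02561867,  0.85623191]), 'moment': array([0.00104778, 0.02048207, 0.02122707]), 'gripper_force': 0.0, 'finger_gap': 0.08525687863492476}
```

View pics/scene0.png

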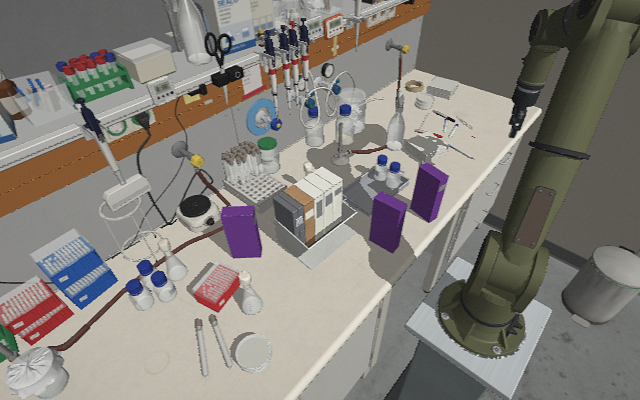

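View pics/top0.png

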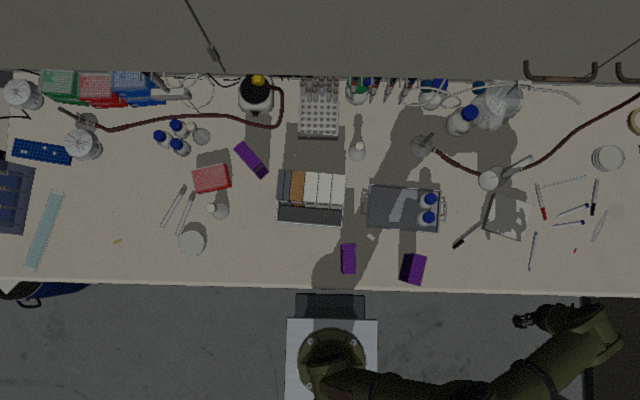

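The scene view shows the file at about (308,215) with five boxes: dark grey (288,210), brown (302,205) and three white (315-335,195). The purple look-alikes are at (242,232), (388,222) and (430,193). The dark grey box at the row's +y end (top view (284,187)) is the likely slide box; I'll check it in an enlarged crop.

```bash
python3 - <<'E'
import cv2,numpy as np
s=cv2.imread("pics/scene0.png")[150:270,260:420];t=cv2.imread("pics/top0.png")[135:240,270:450]
a=cv2.resize(s,(533,400),interpolation=2); b=cv2.resize(t,None,fx=4.4,fy=4.4,interpolation=2)
cv2.imwrite("pics/c1.png",cv2.resize(s,(800,600),interpolation=2));cv2.imwrite("pics/c2.png",b)
E
```

```text
(no output)
```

View pics/c1.png

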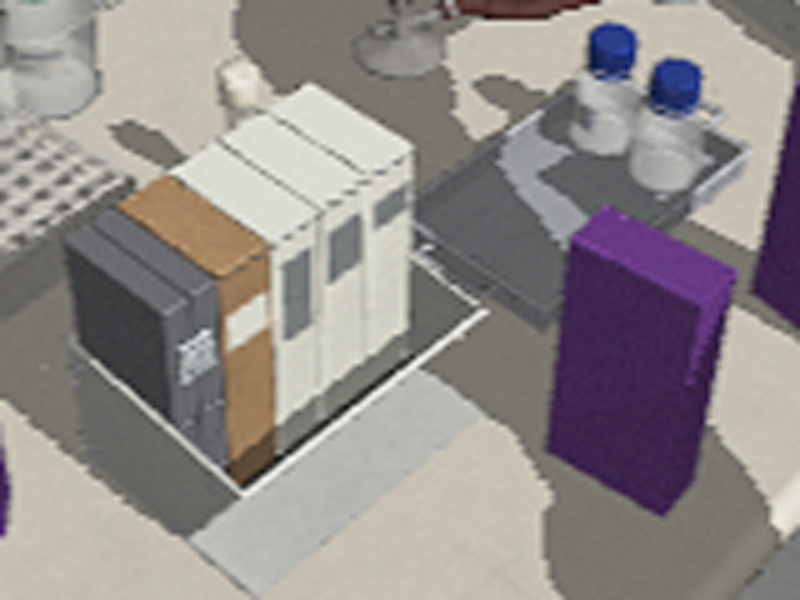

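View pics/c2.png

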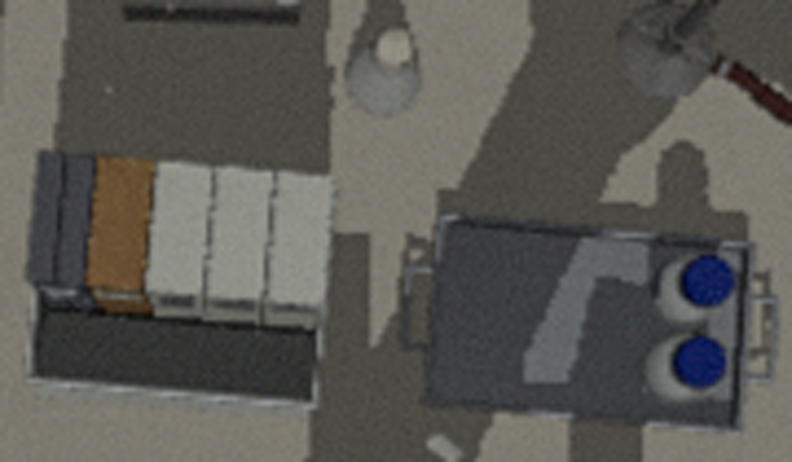

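The crops confirm it. The dark grey box at the row's +y end has the seam and a metal clasp at crop (197,355), i.e. scene about (299,221); the other four are clasp-less cartons. The tray's free half is at top-crop (510,310), and both bottles are at its -y end.

```bash
cat >h.py <<'E'
from plant import arm,jaws,planner,telemetry,viewer,ticket
import cv2,numpy as np
from scipy.spatial.transform import Rotation as R
def q(r): return r.as_quat()[[3,0,1,2]]
def ray(n,px,z):
    m=viewer.camera_model(n); Rm=cv2.Rodrigues(m["rvec"])[0]; c=-Rm.T@m["tvec"]
    p=cv2.undistortPoints(np.float32(px).reshape(-1,1,2),m["K"],None).reshape(-1,2)
    d=np.c_[p,np.ones(len(p))]@Rm
    return c+d*((z-c[2])/d[:,2])[:,None]
E
python3 - <<'E'
from h import *
np.set_printoptions(precision=4,suppress=True)
def T(l,z): return ray("top",np.array(l)/4.4+[270,135]-.5+.11,z)[:,:2]
def S(l,z): return ray("scene",np.array(l)/5+[260,150]-.5+.1,z)[:,:2]
print("box top corners BL BR FR FL",T([(40,152),(95,155),(85,287),(30,280)],.208),T([(332,176)],.208))
print("front edge",T([(30,380),(315,407)],.1))
print("tray rim",T([(442,217),(750,243),(738,428),(428,403)],.027))
print("bottles",T([(708,280),(700,362)],.104),"flaskb",T([(393,47)],.137))
print("scene top: L, FL, F-R of grey",S([(66,240),(170,312),(218,287),(120,208)],.208), "last white",S([(412,150),(308,85)],.208))
print("scene front edge",S([(243,492),(487,312)],.1))
t=cv2.imread("pics/top0.png"); h=cv2.cvtColor(t,cv2.COLOR_BGR2HSV); m=cv2.inRange(h,(125,80,40),(150,255,255))
for c in cv2.findContours(m,0,2)[0]:
    if cv2.contourArea(c)>50: print("purple",ray("top",c.reshape(-1,2),.2)[:,:2].min(0),ray("top",c.reshape(-1,2),0.2)[:,:2].max(0))
E
```

```text
box top corners BL BR FR FL [[0.638  0.1847]
 [0.6368 0.145 ]
 [0.541  0.1491]
 [0.5451 0.1887]] [[ 0.6256 -0.0259]]
front edge [[ 0.4804  0.1973]
 [ 0.4652 -0.0207]]
tray rim [[ 0.6244 -0.1217]
 [ 0.6093 -0.3685]
 [ 0.4609 -0.3591]
 [ 0.4747 -0.1128]]
bottles [[ 0.5694 -0.3184]
 [ 0.5064 -0.3125]] flaskb [[ 0.7372 -0.0727]]
scene top: L, FL, F-R of grey [[0.6357 0.1855]
 [0.5441 0.188 ]
 [0.5371 0.1547]
 [0.6316 0.1437]] last white [[ 0.529  -0.0171]
 [ 0.6243 -0.0241]]
scene front edge [[ 0.4832  0.1971]
 [ 0.4644 -0.0208]]
purple [ 0.2856 -0.2842] [ 0.3814 -0.2285]
purple [ 0.3167 -0.0635] [ 0.4105 -0.0211]
purple [0.6095 0.2225] [0.728  0.3311]
```

```bash
cat >>h.py <<'E'
YAW=-0.063
Rz=R.from_euler('z',YAW)
def ori(th=0.): return q(Rz*R.from_euler('y',-th)*R.from_euler('x',np.pi))
PIV=np.array([.588,.167,.008])-Rz.apply([.0475,0,0])      # lower front edge of the slide box
def W(x,z,y=0): return PIV+Rz.apply([x,y,z])              # file-frame offset from pivot -> world
def tilt(xb,h,th): return W(xb*np.cos(th)-h*np.sin(th), xb*np.sin(th)+h*np.cos(th))
TRAY=np.array([.546,-.178,.003])
E
python3 - <<'E'
from h import *
np.set_printoptions(precision=3,suppress=True)
go=arm.grasp_offset
chk=lambda n,p,t:print(n,p,planner.ik(p,ori(t)))
chk("hi",W(.13,.4),0);chk("hook",W(.125,.18),0);chk("end",W(.015,.21),0)
for t in(.3,.58):
    chk("grasp",tilt(.0475,.165,.58)+Rz.apply([np.sin(t)*go,0,-np.cos(t)*go]),t)
    chk("lifted",tilt(.0475,.165,.58)+[0,0,.25],t)
chk("place",TRAY+[0,0,.165-go],0);chk("placehi",TRAY+[0,0,.4],0)
jaws.gripper_close(30)
p=telemetry.state()["tool_pos"]
arm.move_l(p+[0.1,.1,.2],feed=.25)
arm.goto(W(.13,.40),ori())
arm.move_l(W(.13,.182),feed=.15,until_force=8)
s=telemetry.state();print(s["t"],s["tool_pos"],s["contact_force"],s["finger_gap"])
cv2.imwrite("pics/s1.png",cv2.resize(viewer.grab_frame("scene")[130:250,240:400,::-1],(640,480)))
E
```

```text
hi [0.67  0.162 0.408] [ 0.093  0.657 -0.923  0.909  0.52   1.768 -2.237]
hook [0.665 0.162 0.188] [ 0.04   0.679 -0.592  1.383  0.386  1.196 -2.225]
end [0.556 0.169 0.218] [ 0.121  0.518 -0.73   1.638  0.374  1.131 -2.34 ]
grasp [0.496 0.173 0.154] [-0.001  0.376 -0.658  2.12   0.765  0.611 -2.846]
lifted [0.49  0.173 0.422] [-0.638  0.078  0.158  1.638  0.154  1.172 -2.157]
grasp [0.5   0.173 0.156] [-0.885  0.329  0.356  2.349  1.553  0.219  2.577]
lifted [0.49  0.173 0.422] [ 0.783 -0.104 -1.272  1.863  0.277  0.831 -2.283]
place [ 0.546 -0.178  0.149] [ 0.448  0.511 -0.269  1.752  0.166  0.901 -1.526]
placehi [ 0.546 -0.178  0.403] [ 0.524  0.355 -0.396  1.297  0.135  1.515 -1.491]
6.2167 [0.671 0.162 0.191] [0.019 0.461 0.739] -0.00013031968151652873
```

View pics/s1.png

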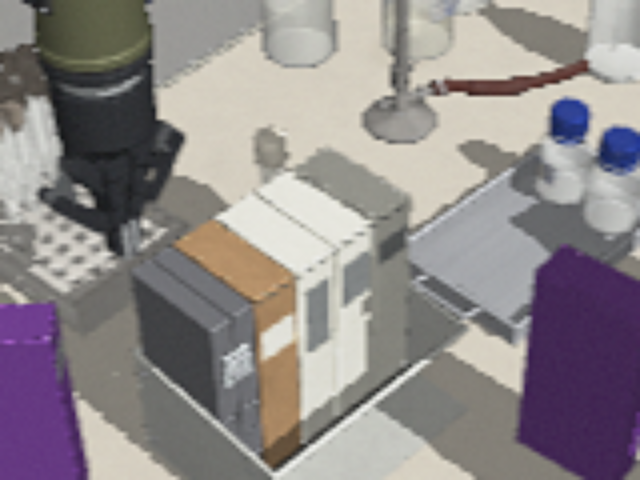

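The closed fingers are behind the grey box, at crop (130,240), clear of everything. Next I pull.

```bash
python3 - <<'E'
from h import *
np.set_printoptions(precision=3,suppress=True)
hit=arm.move_l(W(.095,.182),feed=.03,until_force=3)
s=telemetry.state();p=s["tool_pos"];print(hit,s["t"],p,Rz.inv().apply(p-PIV),s["contact_force"])
d=Rz.inv().apply(p-PIV); off=d[0]-.095; h=d[2]
print("off",off)
for th in np.arange(.04,.521,.04):
    arm.move_l(W(.095*np.cos(th)-h*np.sin(th)+off,.095*np.sin(th)+h*np.cos(th),d[1]),feed=.07)
    if round(th/.04)%3==0: print(th,telemetry.state()["contact_force"])
arm.wait(.4)
s=telemetry.state();print(s["t"],s["tool_pos"],s["contact_force"])
f=viewer.grab_frame("scene")
cv2.imwrite("pics/s2.png",cv2.resize(f[130:250,240:400,::-1],(640,480)))
E
```

```text
False 7.5833 [0.636 0.164 0.19 ] [ 0.095 -0.     0.182] [ 0.809 -0.719  1.724]
off 0.00021830413671317106
0.12 [ 0.929 -0.269  0.229]
0.24000000000000002 [ 0.629 -0.549 -0.664]
0.36 [ 0.062  0.083 -0.366]
0.48 [-0.343 -0.33  -0.599]
11.45 [0.533 0.17  0.213] [-0.008  0.03   0.211]
```

View pics/s2.png

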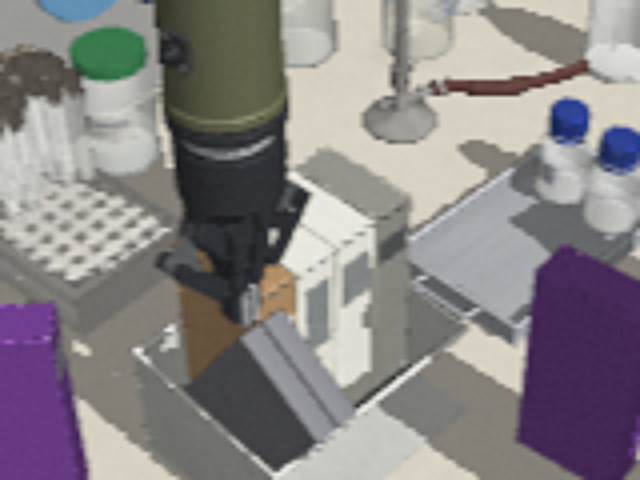

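The box leans forward on the sloping front, with its top face spanning crop (245,328)–(352,408); the cartons are still standing. I'll raise the hand, check the lean against prediction, and plan the grasp.

```bash
cat >>h.py <<'E'
def oriF(t=0.): return q(R.from_quat(np.roll(ori(t),-1))*R.from_euler('z',np.pi))
E
python3 - <<'E'
from h import *
np.set_printoptions(precision=3,suppress=True)
m=viewer.camera_model("scene")
P=np.array([tilt(x,.2,.58)+Rz.apply([0,y,0]) for x,y in((.095,.021),(.095,-.021),(0,-.021),(0,.021))])
print((cv2.projectPoints(P,m["rvec"],m["tvec"],m["K"],None)[0].reshape(-1,2)-[240,130])*4)
p=telemetry.state()["tool_pos"]
arm.move_l(p+[0,0,.1],feed=.2); jaws.gripper_open()
go=arm.grasp_offset
for t in(.2,.3,.4,.5,.58):
  for h in (.165,):
    g=tilt(.0475,h,.58); dz=np.array(Rz.apply([np.sin(t),0,-np.cos(t)]))
    for o in(ori,oriF):
        b=t-.58
        zb=Rz.apply([np.sin(b),0,-np.cos(b)])
        print(t,o.__name__,*[planner.ik(*a) for a in((g+dz*(go-.08),o(t)),(g+dz*go,o(t)),(g+dz*go+[0,0,.24],o(t)),(TRAY+[0,0,h]+zb*go,o(b)))],sep="\n  ")
s=telemetry.state();print(s["t"])
im=viewer.grab_frame("top");cv2.imwrite("pics/t2.png",cv2.resize(im[135:240,260:380,::-1],None,fx=5,fy=5,interpolation=2))
mt=viewer.camera_model("top")
print((cv2.projectPoints(P,mt["rvec"],mt["tvec"],mt["K"],None)[0].reshape(-1,2)-[260,135])*5)
E
```

```text
[[240.095 333.592]
 [283.    303.855]
 [361.79  409.527]
 [320.294 441.641]]
0.2
  ori
  [ 0.106  0.286 -0.743  1.954  0.422  0.857 -2.496]
  [ 0.005  0.399 -0.628  2.041  0.568  0.685 -2.63 ]
  [ 0.191  0.188 -0.797  1.607  0.269  1.251 -2.286]
  [ 0.553  0.759 -0.608  1.421  0.383  1.478 -1.745]
0.2
  oriF
  [ 0.397  0.425 -1.223  1.951  0.665  0.998  0.38 ]
  [ 0.405  0.716 -1.424  2.037  1.021  1.116  0.028]
  [ 0.462  0.282 -1.223  1.604  0.421  1.313  0.695]
  [ 0.818  1.056 -1.397  1.417  0.819  1.811  0.956]
0.3
  ori
  [ 0.07   0.235 -0.728  2.048  0.52   0.746 -2.616]
  [-0.079  0.359 -0.548  2.12   0.705  0.576 -2.784]
  [ 0.197  0.131 -0.795  1.685  0.301  1.137 -2.312]
  [ 0.588  0.705 -0.624  1.506  0.389  1.35  -1.75 ]
0.3
  oriF
  [ 0.394  0.363 -1.223  2.045  0.75   0.895  0.274]
  [ 0.385  0.658 -1.389  2.116  1.119  1.04  -0.083]
  [ 0.503  0.209 -1.223  1.683  0.432  1.19   0.693]
  [ 0.863  1.007 -1.396  1.503  0.831  1.689  0.951]
0.4
  ori
  [ 0.025  0.195 -0.717  2.142  0.674  0.652 -2.801]
  [-0.501  0.308 -0.039  2.204  0.688  0.372 -2.784]
  [ 0.199  0.078 
[... 588 characters left out ...]
4 -0.094]
  [ 0.293  0.567 -1.294  2.274  1.383  0.956 -0.396]
  [ 0.597  0.058 -1.233  1.842  0.46   0.93   0.671]
  [ 0.959  0.914 -1.403  1.676  0.872  1.438  0.923]
0.58
  ori
  [-1.501  0.212  0.97   2.324  0.64   0.274 -2.8  ]
  [-1.37   0.557  1.154  2.352  4.637  0.246 -0.478]
  [ 0.209 -0.005 -0.815  1.908  0.478  0.822 -2.496]
  [ 0.693  0.568 -0.665  1.749  0.415  0.969 -1.77 ]
0.58
  oriF
  [ 0.292  0.268 -1.224  2.307  1.209  0.769 -0.302]
  [ 0.233  0.548 -1.249  2.337  1.505  0.967 -0.549]
  [-1.795 -0.055  1.125  1.924  0.566  0.864  0.557]
  [ 0.998  0.878 -1.405  1.746  0.897  1.332  0.905]
12.9333
[[ 70.514 365.675]
 [137.811 371.563]
 [132.265 502.419]
 [ 66.878 496.643]]
```

View pics/t2.png

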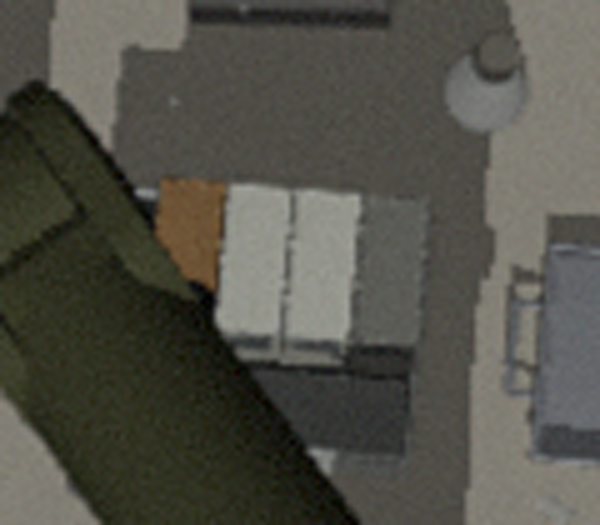

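The predicted top-face corners in the scene view match the seen ones within about 2 px of the original image; in this top view the arm hides the box. I'll grasp it and lift.

```bash
cat >>h.py <<'E'
T0=.25; H=.170; LEAN=.58; go=arm.grasp_offset
def tz(t): return Rz.apply([np.sin(t),0,-np.cos(t)])
E
python3 - <<'E'
from h import *
np.set_printoptions(precision=3,suppress=True)
g=tilt(.0475,H,LEAN)
arm.goto(g+tz(T0)*(go-.09),ori(T0))
print("down blocked",arm.move_l(g+tz(T0)*go,feed=.1,until_force=10))
jaws.gripper_close(60)
s=telemetry.state();print(s["t"],s["finger_gap"],s["gripper_force"],s["contact_force"],s["tool_pos"])
p=s["tool_pos"]
for dz,f in((.03,.05),(.12,.12),(.25,.15)):
    arm.move_l(p+[0,0,dz],feed=f); s=telemetry.state();print(s["t"],s["contact_force"],s["finger_gap"])
a=viewer.grab_frame("scene")[50:290,200:460,::-1]
cv2.imwrite("pics/s3.png",cv2.resize(a,None,fx=2.4,fy=2.4))
E
```

```text
down blocked False
15.05 0.041436513655984025 58.780547976493835 [-1.306 -0.206  3.944] [0.492 0.173 0.159]
15.8083 [ 0.2    0.257 -4.118] 0.04089411749873458
16.7083 [-0.114  0.354 -3.42 ] 0.041326639482199216
17.725 [ 0.151  0.224 -4.704] 0.04158574410660651
```

View pics/s3.png

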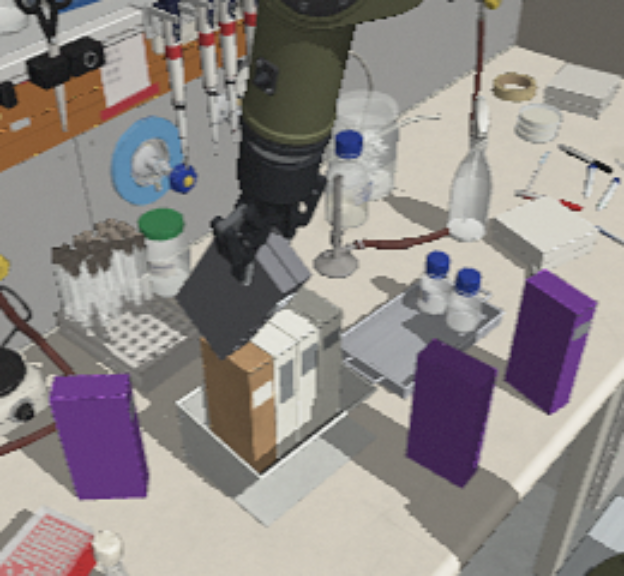

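The box is held and lifted clear, and all four cartons are standing. Now I carry it over, turn it upright, and check the lean before setting down.

```bash
python3 - <<'E'
from h import *
np.set_printoptions(precision=3,suppress=True)
B=T0-LEAN
g=np.array([.53,.12,.44]); arm.move_l(g+tz(B)*go,feed=.08,rotation=ori(B))
s=telemetry.state();print(s["t"],s["tool_pos"],s["finger_gap"])
g=np.array([TRAY[0],TRAY[1],.44]); arm.move_l(g+tz(B)*go,feed=.15)
g[2]=.003+H+.06; arm.move_l(g+tz(B)*go,feed=.15)
arm.wait(.3)
s=telemetry.state();print(s["t"],s["tool_pos"],s["contact_force"],s["finger_gap"])
m=viewer.camera_model("scene");f=viewer.grab_frame("scene")
P=np.array([TRAY+[0,0,.06]+Rz.apply([x,y,z]) for z in(0,.2) for x,y in((-.0475,-.021),(-.0475,.021),(.0475,.021))])
uv=cv2.projectPoints(P,m["rvec"],m["tvec"],m["K"],None)[0].reshape(-1,2)
x0,y0=320,80
print((uv-[x0,y0])*5)
cv2.imwrite("pics/s4.png",cv2.resize(f[y0:y0+120,x0:x0+150,::-1],None,fx=5,fy=5,interpolation=2))
cv2.imwrite("pics/t4.png",viewer.grab_frame("top")[:,:,::-1])
E
```

```text
18.7167 [0.524 0.121 0.422] 0.04145954627646258
22.6917 [ 0.54  -0.178  0.216] [ 0.119 -0.686 -3.433] 0.04142548262743086
[[291.259 546.795]
 [255.025 574.35 ]
 [157.493 514.983]
 [318.941 322.673]
 [279.02  349.368]
 [169.713 292.424]]
```

View pics/s4.png

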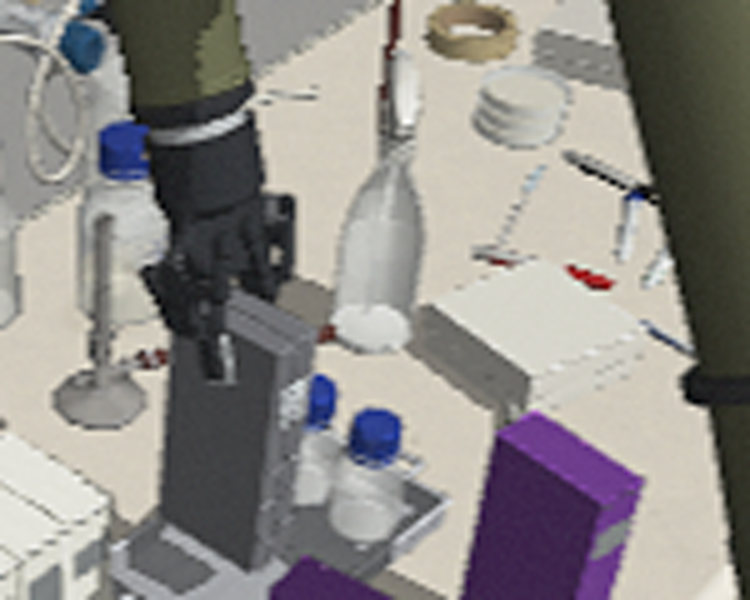

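The box hangs upright over the free half. The seen corners (250,570), (162,512), (275,352), (315,330) match the upright prediction within about 7 px in the 5x crop, under 2 px in the image. Lowering gently.

```bash
python3 - <<'E'
from h import *
np.set_printoptions(precision=3,suppress=True)
p=telemetry.state()["tool_pos"]
arm.move_l(p-[0,0,.045],feed=.06); arm.wait(.2)
print(arm.move_l(p-[0,0,.075],feed=.015,until_force=4))
arm.wait(.2);s=telemetry.state();print(s["t"],p-s["tool_pos"],s["contact_force"])
cv2.imwrite("pics/t5.png",viewer.grab_frame("top")[:,:,::-1])
E
```

```text
True
25.1 [-0.    -0.     0.057] [ 1.633 -0.814  5.782]
```

```bash
python3 - <<'E'
from h import *
np.set_printoptions(precision=3,suppress=True)
jaws.gripper_open(); arm.wait(.3)
p=telemetry.state()["tool_pos"]
arm.move_l(p-tz(T0-LEAN)*.12,feed=.1)
arm.move_l(telemetry.state()["tool_pos"]+[-.0,0,.12],feed=.2)
arm.wait(.5);s=telemetry.state();print(s["t"],s["tool_pos"],s["contact_force"])
m=viewer.camera_model("scene");f=viewer.grab_frame("scene")
P=np.array([TRAY+Rz.apply([x,y,z]) for z in(0,.2) for x,y in((-.0475,-.021),(-.0475,.021),(.0475,.021))])
uv=cv2.projectPoints(P,m["rvec"],m["tvec"],m["K"],None)[0].reshape(-1,2)
x0,y0=250,110
print((uv-[x0,y0])*4)
cv2.imwrite("pics/s6.png",cv2.resize(f[y0:y0+150,x0:x0+200,::-1],None,fx=4,fy=4,interpolation=2))
E
```

```text
28.5583 [ 0.578 -0.18   0.39 ] [ 1.189  0.779 -0.555]
[[507.218 364.31 ]
 [479.013 386.425]
 [403.432 338.67 ]
 [527.999 196.06 ]
 [497.007 217.71 ]
 [412.617 171.366]]
```

View pics/s6.png

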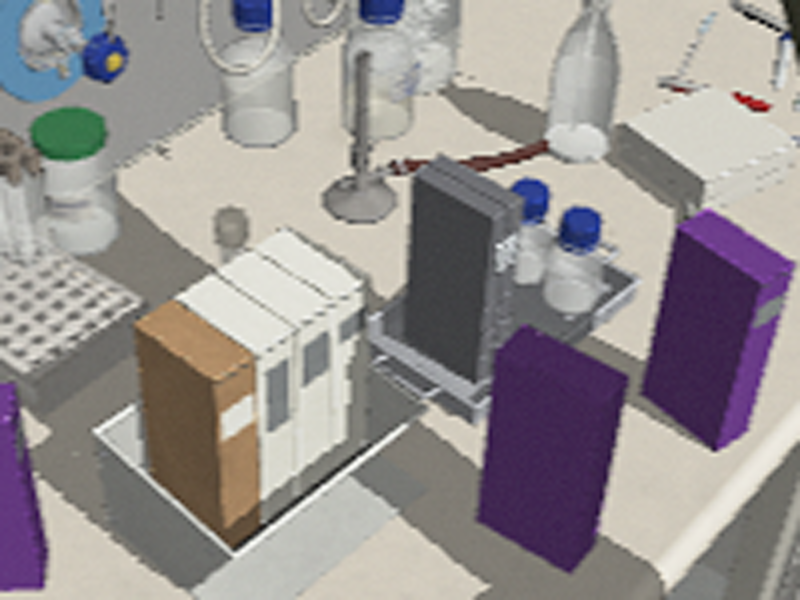

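The slide box stands upright in the tray's free half: its top front corner at (497,217) matches the prediction. The cartons, bottles and flask are undisturbed, and the arm is clear. Handing in.

```bash
python3 -c "
from h import *
print(ticket.close_job())"
```

```text
the job is handed in; nothing more can be done
None
```

The slide box stands upright in the middle of the tray's free half, the four cartons are still standing, nothing in view was knocked or moved, and the job is handed in at about 29 s of the 59 s allowed.

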